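Sort a full and an empty parts tin by lift

TASK

One of the two identical sealed tins in the sheet-metal rack is full and the other is empty: feel by lifting which is which, then stand the full one upright right down in the narrow tin holder with the two tall side plates, and stand the empty one upright on the floor of the open part tray. The rack lets you take a tin only by its two narrow sides and the holder takes it only when held by its two broad sides, so put the full tin down on the bench and take it again the other way. Set the tins down gently, never drop them or let them fall, and leave the other things on the bench where they are.

Things in the scene. Friction and masses are not known exactly. Their poses are not given: they have to be found in the camera images.
- tin_a_center (a point): One of two identical-looking sealed steel tins, 64 (its x) x 40 (y) x 100 mm high (z), flat all round. This point is its centre, 50 mm above its underside. At the start it stands in the rack's left (rack +y) bay. One tin is full (0.5 to 0.75 kg), the other empty (0.15 to 0.22 kg); either may be which.
- tin_b_center (a point): One of two identical-looking sealed steel tins, 64 (its x) x 40 (y) x 100 mm high (z), flat all round. This point is its centre, 50 mm above its underside. At the start it stands in the rack's right (rack -y) bay. One tin is full (0.5 to 0.75 kg), the other empty (0.15 to 0.22 kg); either may be which.
- rack: Fixed sheet-metal rack, base 96 (x) x 115 (y) x 6 mm; origin under its centre. Bays at y = +-26.5 mm, a tin in each, its width along rack x. Upright plates at y = 0, +-53 mm (3 mm thick, 46 mm wide in x, up to 112 mm) close off the tins' broad sides; the narrow sides are free above lips 14 mm high at x = +-45 mm. Tins come straight up.
- holder: Fixed bare-steel holder for the full tin; origin under its centre. Floor at 6 mm; two tall plates, inner faces at x = +-38 mm, 56 mm wide (y), up to 112 mm; lips 16 mm high at y = +-30 mm, 56 mm apart inside. The tin goes straight down, its 64 mm width along x, either way round: no room for fingers at its narrow sides. Ears 4 mm thick reach x = +-78 mm.
- tray: Fixed open plastic tray for the empty tin, 150 (x) x 130 (y) mm, walls 5 mm thick and 40 mm high, floor at 5 mm; origin under its centre. The tin may stand anywhere on its floor, turned any way. Tray and holder lie left and right of the middle, in either order; the bench between them, 0.40 to 0.50 m ahead of the robot base, is clear.
- bar_stub: Raw aluminium bar stub standing on end, 60 mm diameter, 75 mm high; origin at the centre of its underside. A bystander, not part of the job.
- bushing: Bronze flanged bushing standing on its flange, flange 76 mm and body 52 mm in diameter, 60 mm high; origin at the centre of its underside. A bystander, not part of the job.
There are look-alikes about, which are no part of the job. What is shaped like the part that bears tin_a_center but black or red is not meant.

How it is judged:
By the outcome, as a careful person would: the job done as asked, in the order asked, and still so for the second after the job is handed in, with the robot touching nothing.
It also fails if it takes over 69 s, if anything falls off the work surface, if the arm or the gripper's body presses on something with over 40 N, if the wrist force passes 120 N, or if a joint passes its speed limit or range.

ROBOT

A 6-joint arm with a two-finger parallel gripper is mounted at the origin on the work surface. World frame = base frame: x ahead of the robot, y to its left, z up, the work surface at z = 0. Lengths are in mm, angles in rad, forces in N, time in s.
With the tool pointing down it reaches from about 350 to 875 mm from the base axis. Payload 4.2 kg.
Tool frame: the origin (TCP) lies at the very end of the fingers, on their centre line; the grasp point (between the pads) lies 19 mm behind it; z points along the fingers, y is the direction in which the jaws open and shut (so a half turn about z gives the same grasp; the last joint's range is limited). The gripper opens to 85 mm and grips with 20 to 120 N. Pads are 22 mm wide; open, the fingers measure 114 mm over their backs; the gripper's body (76 mm by 85 mm) begins 54 mm behind the grasp point. The pads swing forward as they close: fully open they stand 13 mm farther back than shut.
Start: joints at [1.44, 0.385, 0.008, 0, -1.194, -0.259], TCP at [237.469, 578.107, 231.312] pointing down, gripper open.
Joint ranges: [-3.14, 3.14], [-1.21, 2.06], [-1.07, 1.41], [-3.16, 2.05], [-2.99, -0.16], [-3.1, 3.1]. Speed limits (rad/s): [2.79, 2.79, 3.14, 3.14, 3.14, 3.14].

INTERFACE

Orientations are given as a unit quaternion [x, y, z, w].
In Python, from bench import telemetry, eyes, arm gives the robot as it stands. The module is installed in compiled form; this text tells all that it offers.
- The arm moves only by the tool move_arm, never from a script. Its argument "deltas" is text: rows parted by semicolons, each of 6 numbers parted by spaces: the shift along the tool's x, y, z in cm, then the turn, a rotation vector about the tool's x, y, z in rad. A call has 1 to 12 rows; each row shifts and turns the commanded pose from where the row before left it, along the tool's axes as they then stand; what a row does not reach is not made up. A row lasts 1/8 s, in which the tool goes at most 62.5 mm and 10.7 degrees, less where a joint would pass 70% of its speed; a pose out of reach is approached as far as the arm can. A call is refused whole if a number of a shift passes 6.25 or a number of a turn 0.188, either way. A call with a gripper value outside its range is refused whole. "grip" is the finger opening in cm, from 0 to 8.54, set as the call begins (left out, the last holds). The fingers move at their own pace and stop on an object; the grip force is fixed at half the most. Time passes only in rows, so rows that do not move let the fingers close. It gives the time, the measured TCP pose, the force and the opening at its end, in the units of the state.
- telemetry.read_state(): the state, without advancing time (a new reading comes with each control period).
- eyes.get_image(name): name is "scene" or "top" or "wrist"; returns a dict with "pixels" (420x560x3 uint8, blue, green, red), "range_z" (420x560 float32, mm along the optical axis (not along the pixel's ray), 0 where there is no reading), "fx", "fy", "cx", "cy" (pixels), "origin" and "orientation" of the camera in the world; the wrist camera has in their place "tool_from_camera" (4x4, takes a point from camera to tool coordinates, whose origin is the TCP and whose axes are the flange's). Camera axes: x right, y up, looking along -z (the intrinsics and any distortion apply to the point x, -y, -z); pixel columns grow to the right and rows downward; lengths in mm; the calibration is good to about 2 mm. A picture is of the moment at which its call begins: read the wrist's pose just before it.
- arm.job_done(): hands the job in, once; it reports no verdict.
Trained networks look in a picture, given as the dict that the camera call returned (one of the last four; its "shot" number tells which), for a name from the list of things; names that differ only in an ending like _2 or _b are one class to them, and where a whole thing is asked for, a point or a joint stands for the part that bears it (a point fixed in the world has none). Each returns a list of dicts, best first, with "p" (0 to 1); they miss things now and then, are a little off and sometimes report something else, mostly with a low value. They report only what shows in the picture. A call takes as long as a camera call. They do not tell look-alikes from the thing itself.
- eyes.boxes_of(picture, name): "point" ([x, y, z] in mm, in world coordinates, good to about 4 mm: the middle of the surface that is visible of it).
The state is a dict: "clock": time; "joints": joint angles; "joint_vel": joint speeds; "joint_efforts": joint torques, N m; "position": TCP position; "ee_rot": TCP orientation; "contact_force": force on the tool from outside, world axes, zero at the start; "wrist_torque": the same for the moment, N m; "gripper_width": finger opening in mm.
Only numpy, scipy, OpenCV 4.12 (cv2) and the standard library are available. Lean on these libraries where they do the work, as an engineer would, in place of code of your own. Each camera call takes 0.05 s, during which the arm holds its last target.

## Working session

There is one attempt and no reset: what is moved stays moved. The work goes in short steps, Python scripts to look and compute and a tool call to move; the robot and the scene stay as the last step left them, time stands still between calls to the robot, and variables do not carry over. Pictures are saved under pics/ and viewed, and the job is handed in when it is done.

Besides the shell and the picture viewer there is one more tool, called after ">>>" in YAML: its name, and indented under it one key for each argument. move_arm: Moves the arm, as the interface text tells. Its arguments: {"type":"object","properties":{"deltas":{"type":"string"},"grip":{"type":"number"}},"required":["deltas"]}

```bash
mkdir -p pics; cat > h.py <<'E'
import numpy as np, cv2
from scipy.spatial.transform import Rotation as R
from bench import telemetry, eyes, arm
def cloud(im):
    z=im["range_z"].astype(float); h,w=z.shape
    u,v=np.meshgrid(np.arange(w),np.arange(h))
    P=np.stack([(u-im["cx"])/im["fx"]*z, -(v-im["cy"])/im["fy"]*z, -z],-1)
    if "tool_from_camera" in im:
        s=telemetry.read_state(); T=np.array(im["tool_from_camera"])
        P=P@T[:3,:3].T+T[:3,3]; Rw=R.from_quat(s["ee_rot"]).as_matrix()
        W=P@Rw.T+np.array(s["position"])
    else:
        o=np.array(im["orientation"]); Rw=R.from_quat(o).as_matrix() if o.size==4 else o.reshape(3,3)
        W=P@Rw.T+np.array(im["origin"])
    W[z<=0]=np.nan
    return W
E
python3 - <<'E'
from h import *
s=telemetry.read_state()
for k,v in s.items(): print(k,np.round(v,3))
for n in ["top","scene"]:
    im=eyes.get_image(n); cv2.imwrite(f"pics/{n}0.png",im["pixels"])
    np.save(f"{n}0.npy",cloud(im)); print(n,im["origin"],im["orientation"],im["fx"],[k for k in im])
    for t in ["tin_a_center","rack","holder","tray","bar_stub","bushing"]:
        print(t,[(round(d["p"],2),np.round(d["point"],0)) for d in eyes.boxes_of(im,t)])
print(telemetry.read_state()["clock"])
E
```

```text
clock 0.0
joints [ 1.44   0.386  0.007 -0.    -1.194 -0.259]
joint_vel [-0.001  0.001  0.001  0.001  0.001  0.   ]
joint_efforts [ 0.0000e+00 -3.9229e+01  1.8840e+01  4.1860e+00 -5.0000e-03 -0.0000e+00]
position [237.264 577.584 230.214]
ee_rot [ 0.981 -0.194 -0.     0.001]
contact_force [-0.059 -0.312  0.073]
wrist_torque [0.029 0.03  0.038]
gripper_width 85.568
top [4.85803622e+02 2.37950701e-01 8.53070197e+02] [ 0.06607539 -0.05138195 -0.69957566  0.70963923] 401.51209437822973 ['pixels', 'range_z', 'fx', 'fy', 'cx', 'cy', 'origin', 'orientation', 'shot']
tin_a_center [(0.82, array([720., 119.,  97.])), (0.68, array([618.,  23., 105.]))]
rack [(0.88, array([601.,   1.,   8.]))]
holder [(0.91, array([ 538., -288.,    8.]))]
tray [(0.79, array([522., 283.,   4.])), (0.7, array([667., 227.,  77.]))]
bar_stub [(0.83, array([664., 229.,  78.]))]
bushing [(0.94, array([ 664., -216.,   53.]))]
scene [1285.07995504 -319.96282969  706.82390924] [0.36131316 0.22295242 0.48683819 0.7633699 ] 481.49229804089845 ['pixels', 'range_z', 'fx', 'fy', 'cx', 'cy', 'origin', 'orientation', 'shot']
tin_a_center [(0.91, array([744., 113.,  70.])), (0.62, array([657.,  21.,  85.])), (0.57, array([523., 116.,  70.]))]
rack [(0.79, array([648., -49.,  18.]))]
holder [(0.58, array([ 573., -290.,   56.]))]
tray [(0.55, array([513., 278.,  14.]))]
bar_stub [(0.86, array([688., 224.,  62.]))]
bushing []
0.7
```

View pics/top0.png

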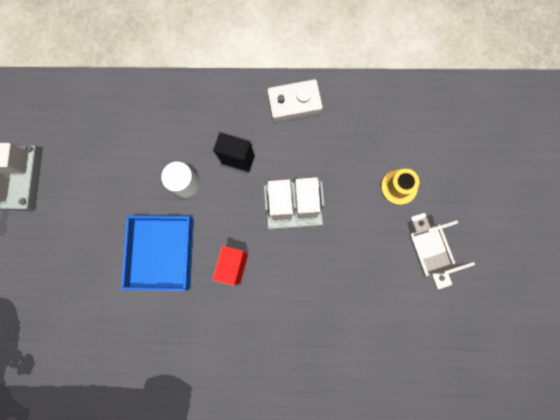

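View pics/scene0.png

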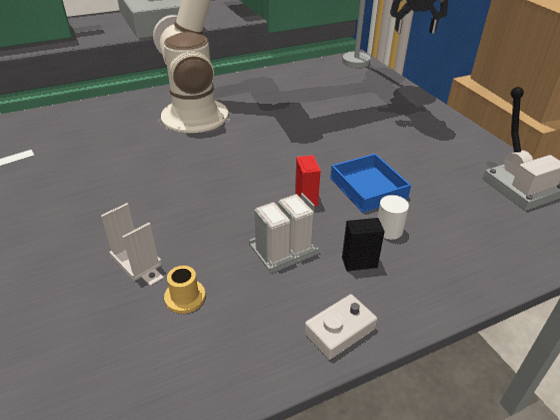

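The top view shows the rack at (295,203) with two tins at (280,200) and (307,197), the holder at (433,252), the tray at (157,252), and black and red look-alikes at (235,150) and (229,265). The scene view agrees. Next I'll measure the poses from depth.

```bash
python3 - <<'E'
from h import *
W=np.load("top0.npy"); im=cv2.imread("pics/top0.png")
def rect(box,zl,zh,name):
    c0,c1,r0,r1=box; p=W[r0:r1,c0:c1].reshape(-1,3); p=p[(p[:,2]>zl)&(p[:,2]<zh)]
    r=cv2.minAreaRect(p[:,:2].astype(np.float32)); print(name,len(p),"c",np.round(r[0],1),"sz",np.round(r[1],1),"ang",round(r[2],1),"z",np.round(np.median(p[:,2]),1))
print("table z",np.nanmedian(W[330:400,250:400,2]))
rect((262,294,175,222),98,112,"A top")
rect((293,320,172,222),98,112,"B top")
rect((255,335,170,235),98,130,"all top rack")
rect((255,335,170,235),3,20,"rack base")
rect((255,335,170,235),3,130,"rack all")
rect((110,200,205,300),25,60,"tray rim")
rect((110,200,205,300),2,60,"tray all")
rect((405,480,205,295),2,15,"holder low")
rect((405,480,205,295),12,95,"holder mid")
rect((405,480,205,295),98,125,"holder top")
im2=cv2.resize(im[160:300,400:480],None,fx=6,fy=4.2*1, interpolation=cv2.INTER_CUBIC)
a=cv2.resize(im[165:240,250:340],None,fx=6,fy=6,interpolation=cv2.INTER_CUBIC)
b=cv2.resize(im[205:295,405:480],None,fx=5,fy=5,interpolation=cv2.INTER_CUBIC)
cv2.imwrite("pics/rackz.png",a);cv2.imwrite("pics/holdz.png",b)
d=W[:,:,2]
E
```

```text
table z 0.2617057838410801
A top 786 c [626.1  27.4] sz [64.9 55.1] ang 4.9 z 106.5
B top 756 c [630.6 -22. ] sz [65.1 48.4] ang 4.6 z 106.5
all top rack 1620 c [6.285e+02 6.000e-01] sz [ 65.1 108.9] ang 5.0 z 106.5
rack base 693 c [637.5  -2. ] sz [136.7 170.3] ang 3.4 z 6.6
rack all 2682 c [637.5  -2. ] sz [136.7 170.3] ang 3.4 z 105.0
tray rim 1037 c [521.6 279.5] sz [150.2 130.7] ang 0.4 z 38.7
tray all 5299 c [527.1 294.3] sz [201.3 192.9] ang 2.5 z 5.7
holder low 1984 c [ 539.8 -312.4] sz [155.3 191.4] ang 88.2 z 5.2
holder mid 385 c [ 536.5 -287.7] sz [88.4 65. ] ang 18.5 z 17.3
holder top 174 c [ 536.2 -287.8] sz [84.2 57.1] ang 18.8 z 111.9
```

```bash
python3 - <<'E'
from h import *
W=np.load("top0.npy")
# holder points: print coordinate clusters
p=W[205:295,405:480].reshape(-1,3)
for lo,hi in ((2,8),(8,14),(14,20),(20,60),(60,105),(105,120)):
    q=p[(p[:,2]>lo)&(p[:,2]<=hi)]; print(lo,hi,len(q), q.mean(0).round(1) if len(q) else "")
h=np.clip(W[:,:,2]*2,0,255).astype(np.uint8)
cv2.imwrite("pics/hh.png",np.hstack([cv2.resize(h[205:295,405:480],(375,450),interpolation=0),cv2.resize(h[165:240,250:340],(425,354),interpolation=0).__class__(0) if 0 else cv2.resize(h[165:255,255:335],(400,450),interpolation=0)]))
E
```

```text
2 8 1746 [ 537.9 -295.8    4.7]
8 14 203 [ 531.7 -288.3    9.8]
14 20 195 [ 534.9 -286.6   16.2]
20 60 77 [ 509.2 -289.1   40.1]
60 105 108 [ 509.9 -288.3   82.8]
105 120 157 [ 531.6 -288.4  111.8]<stdin>:7: RuntimeWarning: invalid value encountered in cast
```

View pics/rackz.png

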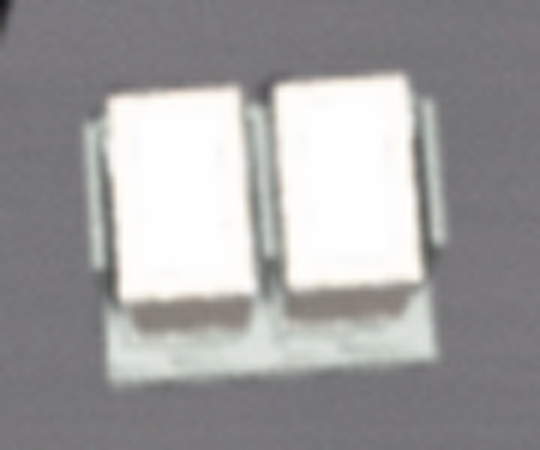

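View pics/holdz.png

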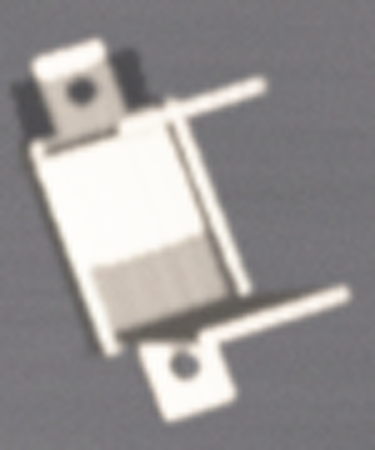

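View pics/hh.png

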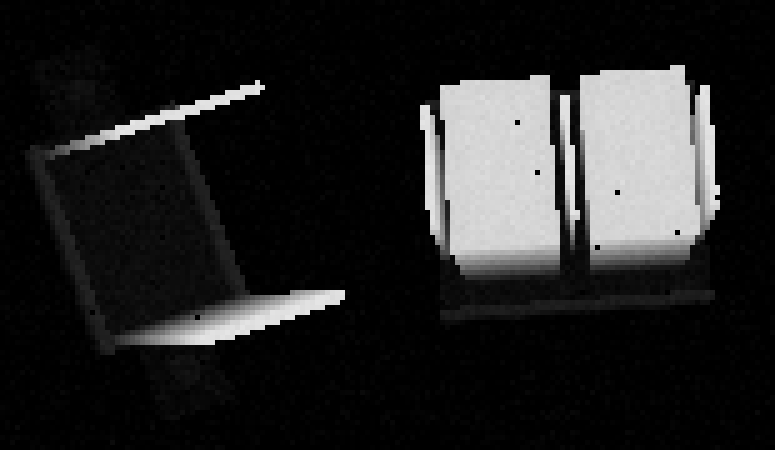

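```bash
cat >> h.py <<'E'
def jaw(s=None):
    s=s or telemetry.read_state(); m=R.from_quat(s["ee_rot"]).as_matrix(); return (np.degrees(np.arctan2(m[1,1],m[0,1])))
def plan(target,yaw,n,start=None,ramp=0):
    """yaw = jaw (tool y) dir deg, nearest mod 180; returns end cmd"""
    s=telemetry.read_state()
    p,m=(np.array(s["position"]),R.from_quat(s["ee_rot"])) if start is None else start
    M=m.as_matrix(); y0=np.degrees(np.arctan2(M[1,1],M[0,1]))
    best=y0+((yaw-y0+90)%180-90) if not isinstance(yaw,tuple) else yaw[0]
    best=np.radians(best)
    tm=R.from_matrix(np.column_stack([[-np.sin(best),np.cos(best),0],[np.cos(best),np.sin(best),0],[0,0,-1]]))
    if np.linalg.det(tm.as_matrix())<0: raise 0
    w=np.ones(n)
    if ramp:
        for i in range(ramp): w[i]=w[-1-i]=(i+1)/(ramp+1)
    c=np.cumsum(w)/w.sum(); p0=p.copy(); dr=(m.inv()*tm).as_rotvec(); m0=m; rows=[]
    for f in c:
        d=np.round(m.inv().apply(p0+f*(np.array(target)-p0)-p)/10,2)
        g=m0*R.from_rotvec(f*dr); r=np.round((m.inv()*g).as_rotvec(),3)
        p=p+m.apply(d*10); m=m*R.from_rotvec(r)
        rows.append(" ".join(f"{x:g}" for x in list(d+0.0)+list(r+0.0)))
    for i in range(0,n,12): print("; ".join(rows[i:i+12]))
    print("end",p.round(1),"jaw",round(np.degrees(np.arctan2(m.as_matrix()[1,1],m.as_matrix()[0,1])),1))
    return p,m
E
python3 -c "
from h import *
print(jaw()); plan((627,27,230),5,16,ramp=2)"
```

```text
-112.33437619423366
1.36 0.86 0 0 0 0.026; 2.75 1.65 0.01 0 0 0.052; 4.26 2.26 0.01 0 0 0.078; 4.42 1.92 0.01 0 0 0.078; 4.56 1.57 0.01 0 0 0.078; 4.67 1.21 0.01 0 0 0.079; 4.75 0.84 0.01 0 0 0.078; 4.79 0.46 0 0 0 0.078; 4.82 0.09 0.01 0 0 0.078; 4.82 -0.28 0.01 0 0 0.078; 4.77 -0.66 0.01 0 0 0.078; 4.71 -1.03 0.01 0 0 0.078
4.62 -1.39 0.01 0 0 0.078; 4.49 -1.75 0.01 0 0 0.079; 2.89 -1.4 0.01 0 0 0.052; 1.41 -0.78 0 0 0 0.026
end [627.  27. 230.] jaw -175.0
```

>>> move_arm:
  deltas: "1.36 0.86 0 0 0 0.026; 2.75 1.65 0.01 0 0 0.052; 4.26 2.26 0.01 0 0 0.078; 4.42 1.92 0.01 0 0 0.078; 4.56 1.57 0.01 0 0 0.078; 4.67 1.21 0.01 0 0 0.079; 4.75 0.84 0.01 0 0 0.078; 4.79 0.46 0 0 0 0.078; 4.82 0.09 0.01 0 0 0.078; 4.82 -0.28 0.01 0 0 0.078; 4.77 -0.66 0.01 0 0 0.078; 4.71 -1.03 0.01 0 0 0.078"
  grip: 8.54

```text
clock: 2.2
position: [544.0, 142.8, 230.6]
ee_rot: [0.81, -0.586, 0.0, -0.0]
contact_force: [0.4, 1.4, -0.2]
gripper_width: 85.3
```

>>> move_arm:
  deltas: "4.62 -1.39 0.01 0 0 0.078; 4.49 -1.75 0.01 0 0 0.079; 2.89 -1.4 0.01 0 0 0.052; 1.41 -0.78 0 0 0 0.026; 0 0 0 0 0 0; 0 0 0 0 0 0"

```text
clock: 2.95
position: [626.5, 27.7, 230.2]
ee_rot: [0.738, -0.675, -0.0, -0.0]
contact_force: [-0.2, -0.1, 0.6]
gripper_width: 85.6
```

```bash
python3 - <<'E'
from h import *
s=telemetry.read_state(); print(s["clock"],np.round(s["position"],1),jaw(),np.round(s["joints"],2),np.round(s["contact_force"],2))
im=eyes.get_image("wrist"); W=cloud(im); cv2.imwrite("pics/w1.png",im["pixels"]); np.save("w1.npy",W)
print(im["fx"],np.round(im["tool_from_camera"],2))
p=W.reshape(-1,3); q=p[(p[:,2]>85)&(p[:,2]<125)]
q=q[(abs(q[:,0]-628)<60)&(abs(q[:,1])<80)]
print(len(q), np.median(q[:,2]))
if len(q): r=cv2.minAreaRect(q[:,:2].astype(np.float32)); print(r)
E
```

```text
2.95 [626.5  27.7 230.2] -174.95157880261698 [ 0.3   0.39  0.01 -0.   -1.19 -0.21] [-0.18 -0.13  0.55]
317.2362968512015 [[   0.      0.95    0.31   79.75]
 [   1.     -0.      0.      0.67]
 [   0.      0.31   -0.95 -142.83]
 [   0.      0.      0.      1.  ]]
8908 106.97238861409457
((629.123779296875, -0.7308502197265625), (65.42705535888672, 109.37843322753906), 4.7928361892700195)
```

View pics/w1.png

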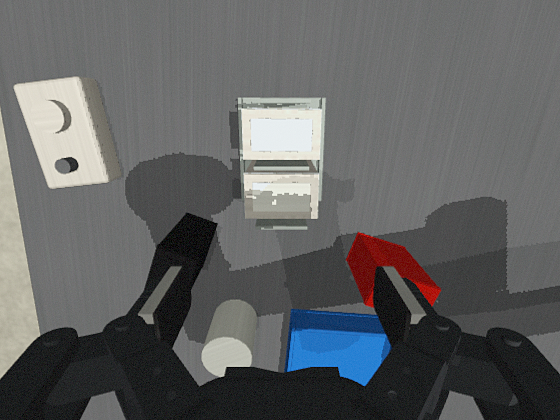

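The wrist view shows tin B at (282,135) and tin A at (282,195). Their rack pose agrees with the top view within 1.5 mm. I'll go down on tin A.

>>> move_arm:
  deltas: "0.13 0 1 0 0 0; 0 0 3 0 0 0; 0 0 4 0 0 0; 0 0 4 0 0 0; 0 0 3 0 0 0; 0 0 1.7 0 0 0; 0 0 0.5 0 0 0; 0 0 0 0 0 0"

```text
clock: 4.0
position: [627.7, 25.9, 58.7]
ee_rot: [0.737, -0.675, 0.0, -0.0]
contact_force: [0.1, -0.6, 1.1]
gripper_width: 85.4
```

>>> move_arm:
  deltas: "0 0 0 0 0 0; 0 0 0 0 0 0; 0 0 0 0 0 0; 0 0 0 0 0 0; 0 0 0 0 0 0; 0 0 0 0 0 0"
  grip: 5.8

```text
clock: 4.75
position: [628.0, 25.8, 59.5]
ee_rot: [0.737, -0.676, 0.001, -0.001]
contact_force: [-2.4, 0.1, 5.0]
gripper_width: 63.6
```

```bash
python3 - <<'E'
from h import *
s=telemetry.read_state(); 
for k,v in s.items(): print(k,np.round(v,2))
E
```

```text
clock 4.75
joints [ 0.3   0.55 -0.19  0.   -0.83 -0.21]
joint_vel [ 0.  0. -0. -0. -0.  0.]
joint_efforts [-2.900e-01 -3.978e+01  1.378e+01  2.960e+00  2.700e-01  1.000e-02]
position [627.97  25.84  59.51]
ee_rot [ 0.74 -0.68  0.   -0.  ]
contact_force [-2.38  0.06  4.99]
wrist_torque [ 0.1   0.34 -0.01]
gripper_width 63.56
```

>>> move_arm:
  deltas: "0 0 -0.5 0 0 0; 0 0 -0.7 0 0 0; 0 0 -0.5 0 0 0; 0 0 0 0 0 0; 0 0 0 0 0 0; 0 0 0 0 0 0; 0 0 0 0 0 0"
  grip: 4

```text
clock: 5.62
position: [627.1, 25.7, 74.8]
ee_rot: [0.737, -0.676, -0.0, 0.0]
contact_force: [0.3, 0.6, -2.4]
gripper_width: 63.2
```

```bash
python3 - <<'E'
from h import *
s=telemetry.read_state(); 
for k,v in s.items(): print(k,np.round(v,2))
im=eyes.get_image("scene"); cv2.imwrite("pics/s2.png",im["pixels"])
print(telemetry.read_state()["contact_force"])
E
```

```text
clock 5.62
joints [ 0.3   0.53 -0.18 -0.   -0.86 -0.21]
joint_vel [ 0. -0.  0.  0. -0.  0.]
joint_efforts [ -0.   -44.01  15.95   3.63  -0.    -0.  ]
position [627.07  25.68  74.78]
ee_rot [ 0.74 -0.68 -0.    0.  ]
contact_force [ 0.33  0.57 -2.41]
wrist_torque [ 0.04 -0.03  0.03]
gripper_width 63.2
[ 0.36141749  0.06731162 -1.30488732]
```

View pics/s2.png

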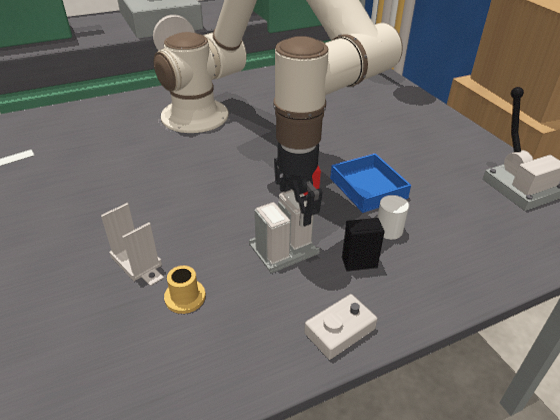

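Lifted, tin A weighs about 1.3–2.4 N, so it is the empty one. The scene view shows it in the gripper at (297,215). I'll set it back in its bay so the full tin goes first, as asked.

>>> move_arm:
  deltas: "0 0 0.4 0 0 0; 0 0 0.6 0 0 0; 0 0 0.3 0 0 0; 0 0 0.15 0 0 0; 0 0 0.1 0 0 0; 0 0 0.05 0 0 0; 0 0 0 0 0 0"

```text
clock: 6.55
position: [627.1, 25.6, 59.6]
ee_rot: [0.737, -0.676, 0.0, -0.0]
contact_force: [-2.3, 0.0, 3.1]
gripper_width: 63.5
```

```bash
python3 - <<'E'
from h import *
s=telemetry.read_state(); 
for k in("position","contact_force"): print(k,np.round(s[k],2))
E
```

```text
position [627.14  25.65  59.63]
contact_force [-2.27  0.04  3.08]
```

>>> move_arm:
  deltas: "0 0 0 0 0 0; 0 0 0 0 0 0; 0 0 0 0 0 0; 0 0 0 0 0 0; 0 0 -1 0 0 0; 0 0 -2.5 0 0 0; 0 0 -3 0 0 0; 0 0 -1.5 0 0 0; 1 0 0 0 0 0; 2 0 0 0 0 0; 1.5 0 0 0 0 0; 0.8 0 0 0 0 0"
  grip: 8.54

```text
clock: 8.05
position: [631.4, -28.9, 138.0]
ee_rot: [0.737, -0.676, -0.001, 0.001]
contact_force: [-0.1, 0.6, -0.9]
gripper_width: 84.9
```

>>> move_arm:
  deltas: "0 0 1 0 0 0; 0 0 2 0 0 0; 0 0 2.5 0 0 0; 0 0 1.5 0 0 0; 0 0 0.8 0 0 0; 0 0 0.2 0 0 0; 0 0 0 0 0 0; 0 0 0 0 0 0"

```text
clock: 9.05
position: [632.3, -27.0, 59.8]
ee_rot: [0.737, -0.676, 0.001, -0.001]
contact_force: [0.4, 0.4, 0.6]
gripper_width: 85.5
```

>>> move_arm:
  deltas: "0 0 0 0 0 0; 0 0 0 0 0 0; 0 0 0 0 0 0; 0 0 0 0 0 0; 0 0 0 0 0 0; 0 0 0 0 0 0"
  grip: 4

```text
clock: 9.8
position: [631.9, -27.1, 59.7]
ee_rot: [0.737, -0.676, 0.0, -0.0]
contact_force: [-2.5, -0.3, 5.1]
gripper_width: 63.3
```

>>> move_arm:
  deltas: "0 0 -0.5 0 0 0; 0 0 -0.7 0 0 0; 0 0 -0.5 0 0 0; 0 0 0 0 0 0; 0 0 0 0 0 0; 0 0 0 0 0 0; 0 0 0 0 0 0"

```text
clock: 10.68
position: [631.6, -27.1, 75.8]
ee_rot: [0.737, -0.676, -0.0, 0.0]
contact_force: [-0.9, 0.6, -6.0]
gripper_width: 63.2
```

```bash
python3 - <<'E'
from h import *
s=telemetry.read_state(); 
for k,v in s.items(): print(k,np.round(v,2))
im=eyes.get_image("scene"); cv2.imwrite("pics/s3.png",im["pixels"])
print(telemetry.read_state()["contact_force"])
E
```

```text
clock 10.68
joints [ 0.21  0.54 -0.16 -0.   -0.87 -0.13]
joint_vel [ 0. -0.  0.  0.  0. -0.]
joint_efforts [ -0.   -47.02  17.45   4.19  -0.     0.  ]
position [631.63 -27.12  75.79]
ee_rot [ 0.74 -0.68 -0.    0.  ]
contact_force [-0.94  0.63 -5.96]
wrist_torque [0.01 0.03 0.01]
gripper_width 63.16
[ 1.23855037  0.2851917  -6.64340393]
```

View pics/s3.png

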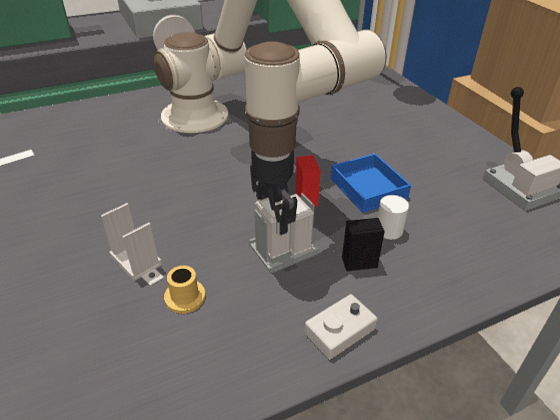

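Tin B pulls about 6–6.6 N, so it is the full one. The scene view shows it raised in the rack at (280,225). I'll set it down on the clear bench.

```bash
python3 -c "
from h import *
e=plan((631.6,-27.1,185),4.95,5,ramp=1);e=plan((450,-60,185),18.8,8,e,ramp=2);e=plan((450,-60,62),18.8,6,e,ramp=1)"
```

```text
0 0 -1.36 0 0 0; 0 0 -2.73 0 0 0; 0 0.01 -2.73 0 0 0; 0 0 -2.73 0 0 0.001; 0 0 -1.36 0 0 0
end [631.6 -27.1 185. ] jaw -175.1
0.1 1.02 0 0 0 -0.013; 0.16 2.05 0 0 0 -0.027; 0.16 3.07 0 0 0 -0.041; 0.04 3.07 0 0 0 -0.04; -0.09 3.08 0 0 0 -0.04; -0.2 3.07 0 0 0 -0.041; -0.23 2.04 0 0 0 -0.027; -0.14 1.01 0 0 0 -0.013
end [450. -60. 185.] jaw -161.2
0 0 1.23 0 0 0; 0 0 2.46 0 0 0; 0 0 2.46 0 0 0; 0 0 2.46 0 0 0; 0 0 2.46 0 0 0; 0.01 0 1.23 0 0 0
end [450. -60.  62.] jaw -161.2
```

>>> move_arm:
  deltas: "0 0 -1.36 0 0 0; 0 0 -2.73 0 0 0; 0 0 -2.73 0 0 0; 0 0 -2.73 0 0 0; 0 0 -1.36 0 0 0"

```text
clock: 11.35
position: [632.7, -27.0, 188.1]
ee_rot: [0.737, -0.676, 0.001, -0.002]
contact_force: [-0.5, -0.0, -6.2]
gripper_width: 63.4
```

>>> move_arm:
  deltas: "0.1 1.02 0 0 0 -0.013; 0.16 2.05 0 0 0 -0.027; 0.16 3.07 0 0 0 -0.041; 0.04 3.07 0 0 0 -0.04; -0.09 3.08 0 0 0 -0.04; -0.2 3.07 0 0 0 -0.041; -0.23 2.04 0 0 0 -0.027; -0.14 1.01 0 0 0 -0.013"

```text
clock: 12.35
position: [447.7, -60.6, 184.2]
ee_rot: [0.813, -0.582, -0.001, 0.001]
contact_force: [1.2, 1.3, -5.8]
gripper_width: 63.5
```

>>> move_arm:
  deltas: "0 0 1.23 0 0 0; 0 0 2.46 0 0 0; 0 0 2.46 0 0 0; 0 0 2.46 0 0 0; 0 0 2.46 0 0 0; 0 0 1.23 0 0 0; 0 0 0 0 0 0; 0 0 0 0 0 0"

```text
clock: 13.35
position: [451.2, -60.0, 62.7]
ee_rot: [0.813, -0.582, 0.001, -0.001]
contact_force: [0.1, -0.8, -6.0]
gripper_width: 63.3
```

>>> move_arm:
  deltas: "0 0 0.4 0 0 0; 0 0 0.3 0 0 0; 0 0 0.1 0 0 0; 0 0 0.1 0 0 0; 0 0 0 0 0 0; 0 0 0 0 0 0"

```text
clock: 14.1
position: [450.2, -60.2, 53.7]
ee_rot: [0.813, -0.582, 0.0, -0.0]
contact_force: [-3.3, -0.7, 3.0]
gripper_width: 63.3
```

>>> move_arm:
  deltas: "0 0 0 0 0 0; 0 0 0 0 0 0; 0 0 0 0 0 0; 0 0 0 0 0 0; 0 0 -1 0 0 0; 0 0 -2.5 0 0 0; 0 0 -3 0 0 0; 0 0 -3 0 0 0; 0 0 -2 0 0 0"
  grip: 8.54

```text
clock: 15.22
position: [450.7, -60.1, 170.4]
ee_rot: [0.813, -0.582, 0.001, -0.001]
contact_force: [0.4, 0.5, -0.3]
gripper_width: 85.6
```

>>> move_arm:
  deltas: "0 0 0 0 0 0.091; 0 0 0 0 0 0.18; 0 0 0 0 0 0.18; 0 0 0 0 0 0.18; 0 0 0 0 0 0.18; 0 0 0 0 0 0.18; 0 0 0 0 0 0.18; 0 0 0 0 0 0.18; 0 0 0 0 0 0.13; 0 0 0 0 0 0.09; 0 0 0 0 0 0; 0 0 0 0 0 0"

```text
clock: 16.73
position: [450.2, -60.1, 168.5]
ee_rot: [-0.164, 0.986, -0.0, 0.0]
contact_force: [0.2, 0.7, -0.0]
gripper_width: 85.3
```

```bash
python3 - <<'E'
from h import *
s=telemetry.read_state(); print(s["clock"],np.round(s["position"],1),jaw(),np.round(s["joints"],2))
for n in ["wrist","top"]:
    im=eyes.get_image(n); W=cloud(im); cv2.imwrite(f"pics/{n}4.png",im["pixels"])
    p=W.reshape(-1,3); q=p[(p[:,2]>90)&(p[:,2]<108)]
    q=q[(abs(q[:,0]-450)<50)&(abs(q[:,1]+60)<50)]
    if len(q)>20: print(n,len(q),np.median(q[:,2]),cv2.minAreaRect(q[:,:2].astype(np.float32)))
E
```

```text
16.725 [450.2 -60.1 168.5] 108.91459328331219 [ 0.23  0.15 -0.49  0.   -0.93 -1.47]
wrist 5045 100.69286877483091 ((449.8712463378906, -60.942832946777344), (65.7683334350586, 41.326866149902344), 18.781517028808594)
```

View pics/wrist4.png

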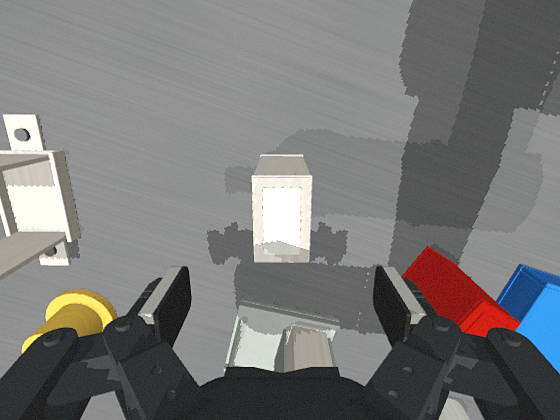

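View pics/top4.png

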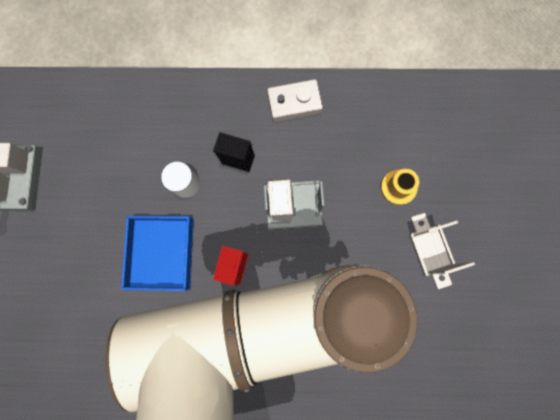

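Tin B stands at (450,-60.5) at 18.8° yaw, which is (282,215) in the wrist picture, and the tool is turned across its broad sides. The top view shows the rack, holder and bystanders undisturbed.

>>> move_arm:
  deltas: "0 0 1 0 0 0; 0 0 2.5 0 0 0; 0 0 3 0 0 0; 0 0 2.5 0 0 0; 0 0 1.5 0 0 0; 0 0 0.8 0 0 0; 0 0 0 0 0 0; 0 0 0 0 0 0"

```text
clock: 17.82
position: [450.7, -60.0, 55.6]
ee_rot: [-0.164, 0.986, -0.0, 0.001]
contact_force: [-0.3, 0.2, -0.6]
gripper_width: 85.3
```

>>> move_arm:
  deltas: "0 0 0 0 0 0; 0 0 0 0 0 0; 0 0 0 0 0 0; 0 0 0 0 0 0; 0 0 0 0 0 0; 0 0 0 0 0 0; 0 0 0 0 0 0; 0 0 0 0 0 0"
  grip: 2

```text
clock: 18.82
position: [450.5, -60.2, 55.6]
ee_rot: [-0.164, 0.986, -0.0, 0.0]
contact_force: [-1.1, -0.7, 5.8]
gripper_width: 39.4
```

>>> move_arm:
  deltas: "0 0 -0.3 0 0 0; 0 0 -0.7 0 0 0; 0 0 -1.5 0 0 0; 0 0 -3 0 0 0; 0 0 -4 0 0 0; 0 0 -3 0 0 0; 0 0 -1.5 0 0 0; 0 0 0 0 0 0; 0 0 0 0 0 0"

```text
clock: 19.95
position: [448.9, -60.1, 193.8]
ee_rot: [-0.163, 0.987, 0.0, -0.002]
contact_force: [-0.1, -0.3, -6.5]
gripper_width: 39.1
```

```bash
python3 - <<'E'
from h import *
s=telemetry.read_state(); print(s["clock"],np.round(s["position"],1),jaw(),np.round(s["joints"],2),np.round(s["contact_force"],1))
im=eyes.get_image("scene"); W=cloud(im); cv2.imwrite("pics/s5.png",im["pixels"])
plan((536.3,-287.8,200),18.8+90,12,ramp=2)
E
```

```text
19.95 [448.9 -60.1 193.8] 108.80582706203948 [ 0.23  0.13 -0.45 -0.   -1.   -1.47] [-0.1 -0.3 -6.5]
-0.03 -0.81 -0.02 0 0 0; -0.06 -1.63 -0.05 0 0 0; -0.09 -2.43 -0.06 0 -0.001 0; -0.1 -2.44 -0.07 0 0 0; -0.09 -2.43 -0.06 0 0 0; -0.09 -2.44 -0.07 0 -0.001 0; -0.09 -2.44 -0.07 0.001 0 0; -0.09 -2.43 -0.06 0 0 0; -0.1 -2.44 -0.06 0 0 0; -0.09 -2.43 -0.07 0 -0.001 0; -0.06 -1.63 -0.04 0 0 0; -0.03 -0.81 -0.02 0 0 0
end [ 536.3 -287.8  200. ] jaw 108.8
```

View pics/s5.png

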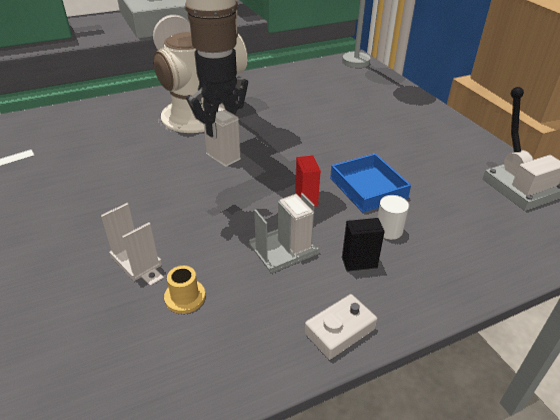

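The tin is held upright at (222,140) in the scene view and the weight reads steady. I'll carry it above the holder.

>>> move_arm:
  deltas: "-0.03 -0.81 -0.02 0 0 0; -0.06 -1.63 -0.05 0 0 0; -0.09 -2.43 -0.06 0 -0.001 0; -0.1 -2.44 -0.07 0 0 0; -0.09 -2.43 -0.06 0 0 0; -0.09 -2.44 -0.07 0 -0.001 0; -0.09 -2.44 -0.07 0 0 0; -0.09 -2.43 -0.06 0 0 0; -0.1 -2.44 -0.06 0 0 0; -0.09 -2.43 -0.07 0 0 0; -0.06 -1.63 -0.04 0 0 0; -0.03 -0.81 -0.02 0 0 0"

```text
clock: 21.5
position: [537.5, -288.9, 200.9]
ee_rot: [-0.163, 0.987, 0.0, 0.0]
contact_force: [0.0, 1.4, -5.8]
gripper_width: 39.6
```

>>> move_arm:
  deltas: "0 0 0 0 0 0; 0 0 0 0 0 0; 0 0 0 0 0 0"

```text
clock: 21.88
position: [537.4, -287.1, 201.9]
ee_rot: [-0.164, 0.986, 0.0, 0.001]
contact_force: [-0.0, -0.0, -6.0]
gripper_width: 39.4
```

```bash
python3 - <<'E'
from h import *
s=telemetry.read_state(); print(s["clock"],np.round(s["position"],1),jaw(),np.round(s["joints"],2),np.round(s["contact_force"],1))
im=eyes.get_image("wrist"); W=cloud(im); cv2.imwrite("pics/w6.png",im["pixels"]); np.save("w6.npy",W)
p=W.reshape(-1,3); q=p[(p[:,2]>105)&(p[:,2]<120)]
q=q[(abs(q[:,0]-536)<70)&(abs(q[:,1]+288)<70)]
print(len(q),cv2.minAreaRect(q[:,:2].astype(np.float32)) if len(q)>10 else "")
c,sn=np.cos(np.radians(18.8)),np.sin(np.radians(18.8))
loc=np.stack([(p[:,0]-536.3)*c+(p[:,1]+287.8)*sn,-(p[:,0]-536.3)*sn+(p[:,1]+287.8)*c,p[:,2]],1)
np.save("loc6.npy",loc)
for lo,hi in((2,8),(12,20),(30,100),(106,118)):
    a=loc[(loc[:,2]>lo)&(loc[:,2]<hi)&(abs(loc[:,0])<85)&(abs(loc[:,1])<50)]
    if len(a): print(lo,hi,len(a),np.percentile(a,[1,50,99],axis=0).round(1).tolist())
im=eyes.get_image("top"); cv2.imwrite("pics/t6.png",im["pixels"])
E
```

```text
21.875 [ 537.4 -287.1  201.9] 108.88751917970008 [-0.23  0.38 -0.08 -0.   -1.11 -1.01] [-0. -0. -6.]
532 ((498.6630554199219, -302.7950744628906), (4.197579383850098, 55.86082077026367), 18.525522232055664)
2 8 2101 [[-77.4, -29.9, 2.1], [-42.6, -1.7, 5.6], [0.5, 43.7, 7.9]]
12 20 262 [[-45.3, -34.1, 12.1], [-17.9, -5.3, 16.0], [-1.7, 29.8, 17.6]]
30 100 701 [[-42.5, -29.5, 30.6], [-42.3, -2.3, 69.4], [-42.0, 25.2, 99.2]]
106 118 530 [[-42.5, -29.7, 106.6], [-40.8, -2.0, 112.2], [-38.5, 25.4, 113.9]]
```

View pics/w6.png

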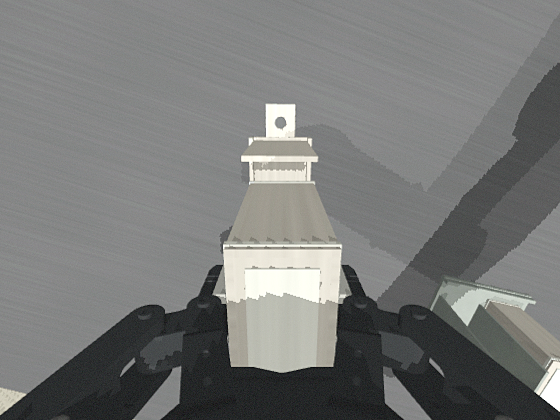

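```bash
python3 - <<'E'
from h import *
l=np.load("loc6.npy"); r=l.reshape(420,560,3)
a=r[190:238,250:310].reshape(-1,3); print("narrow face",np.nanpercentile(a,[5,50,95],axis=0).round(1).tolist())
a=r[248:355,215:345].reshape(-1,3); a=a[abs(a[:,2]-np.nanmedian(a[:,2]))<4]; print("top",np.nanpercentile(a,[1,50,99],axis=0).round(1).tolist())
s=telemetry.read_state(); print(s["position"])
plan((536.5,-289,201.5),18.7+90,1)
E
```

```text
narrow face [[-31.8, -13.7, 171.9], [-31.5, -1.1, 208.9], [-31.1, 11.2, 234.0]]
top [[-31.6, -21.5, 244.5], [-11.9, -0.1, 247.0], [11.6, 19.8, 248.6]]
[ 537.54971056 -287.17978412  201.88724817]
0.16 -0.14 0.04 0 0.002 0.003
end [ 536.5 -289.   201.5] jaw 108.7
```

The wrist view shows the held tin over the holder, with the near plate at (280,150). The tin is 0.9 mm and 1.2 mm off centre, so I'll correct that and lower it.

>>> move_arm:
  deltas: "0.1 -0.12 0 0 0 0; 0 0 1 0 0 0; 0 0 2 0 0 0; 0 0 0.5 0 0 0; 0 0 0.5 0 0 0; 0 0 1 0 0 0; 0 0 1.5 0 0 0; 0 0 2 0 0 0; 0 0 1 0 0 0; 0 0 0 0 0 0; 0 0 0 0 0 0"

```text
clock: 23.35
position: [537.9, -289.4, 107.3]
ee_rot: [-0.164, 0.986, -0.0, 0.002]
contact_force: [-1.1, -0.2, -6.9]
gripper_width: 39.4
```

>>> move_arm:
  deltas: "0 0 0.8 0 0 0; 0 0 1.3 0 0 0; 0 0 1 0 0 0; 0 0 0.6 0 0 0; 0 0 0.3 0 0 0; 0 0 0.1 0 0 0; 0 0 0 0 0 0; 0 0 0 0 0 0"

```text
clock: 24.35
position: [537.5, -289.2, 66.0]
ee_rot: [-0.164, 0.987, -0.0, 0.001]
contact_force: [-0.1, 0.5, -5.3]
gripper_width: 39.4
```

>>> move_arm:
  deltas: "0 0 0.15 0 0 0; 0 0 0.1 0 0 0; 0 0 0.1 0 0 0; 0 0 0.05 0 0 0; 0 0 0 0 0 0; 0 0 0 0 0 0"

```text
clock: 25.1
position: [537.2, -289.1, 61.7]
ee_rot: [-0.164, 0.987, 0.0, 0.001]
contact_force: [-0.7, 0.5, -4.9]
gripper_width: 39.3
```

```bash
python3 - <<'E'
from h import *
s=telemetry.read_state(); print(s["clock"],np.round(s["position"],1),np.round(s["contact_force"],1))
im=eyes.get_image("scene"); W=cloud(im); cv2.imwrite("pics/s7.png",cv2.resize(im["pixels"][100:320,50:350],None,fx=2,fy=2))
E
```

```text
25.1 [ 537.2 -289.1   61.7] [-0.7  0.5 -4.9]
```

View pics/s7.png

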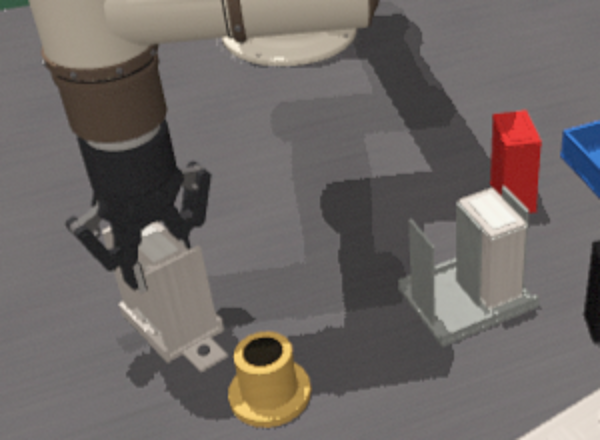

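>>> move_arm:
  deltas: "0 0 0.05 0 0 0; 0 0 0.05 0 0 0; 0 0 0 0 0 0; 0 0 0 0 0 0"

```text
clock: 25.65
position: [537.3, -289.1, 61.7]
ee_rot: [-0.164, 0.986, 0.0, 0.001]
contact_force: [-3.4, 3.6, 5.4]
gripper_width: 39.5
```

The tin is on the holder floor: the force went from −4.9 to +5.4 N. The scene view shows it between the plates. I'll release and rise.

>>> move_arm:
  deltas: "0 0 0 0 0 0; 0 0 0 0 0 0; 0 0 0 0 0 0; 0 0 0 0 0 0; 0 0 -0.5 0 0 0; 0 0 -1.5 0 0 0; 0 0 -3 0 0 0; 0 0 -4 0 0 0; 0 0 -3.5 0 0 0; 0 0 -1.5 0 0 0"
  grip: 8.54

```text
clock: 26.9
position: [538.0, -289.6, 204.3]
ee_rot: [-0.164, 0.986, -0.001, 0.004]
contact_force: [0.2, -0.3, 0.8]
gripper_width: 85.4
```

```bash
python3 - <<'E'
from h import *
s=telemetry.read_state(); print(s["clock"],np.round(s["position"],1),np.round(s["contact_force"],1),np.round(s["joints"],2))
im=eyes.get_image("wrist"); W=cloud(im); cv2.imwrite("pics/w8.png",im["pixels"])
p=W.reshape(-1,3); q=p[(p[:,2]>98)&(p[:,2]<109.5)]
q=q[(abs(q[:,0]-536)<36)&(abs(q[:,1]+288)<36)]
print(len(q),np.percentile(q[:,2],[5,50,95]),cv2.minAreaRect(q[:,:2].astype(np.float32)))
e=plan((627.1,25.6,165),4.95,14,ramp=2)
e=plan((627.1,25.6,59.5),4.95,8,start=e,ramp=2)
E
```

```text
26.9 [ 538.  -289.6  204.3] [ 0.2 -0.3  0.8] [-0.23  0.38 -0.07 -0.   -1.11 -1.01]
4147 [104.47732259 107.5286939  108.88547567] ((534.474853515625, -287.9590148925781), (81.5180435180664, 47.43205261230469), 19.370689392089844)
-0.52 0.75 0.11 0 0 -0.037; -1.08 1.46 0.22 -0.001 0 -0.074; -1.79 2.06 0.34 0 0.001 -0.11; -2 1.86 0.34 -0.001 0 -0.111; -2.2 1.62 0.33 -0.001 0 -0.111; -2.36 1.37 0.34 -0.001 0 -0.11; -2.5 1.1 0.34 0 0.001 -0.111; -2.6 0.81 0.34 -0.001 0 -0.111; -2.68 0.53 0.34 -0.001 0 -0.11; -2.72 0.22 0.33 0 0.001 -0.111; -2.73 -0.08 0.34 -0.001 0 -0.111; -2.7 -0.38 0.34 -0.001 0 -0.11
-1.77 -0.45 0.22 0 0 -0.074; -0.86 -0.28 0.11 0 0 -0.037
end [627.1  25.6 165. ] jaw -175.0
0 0 0.59 0 0 0; 0 0 1.17 0 0 0; 0 0 1.76 0 0 0; 0 0 1.75 0 0 0; 0 0 1.76 0 0 0; 0 0 1.76 0 0 0; 0 0 1.17 0 0 0; 0 0 0.59 0 0 0
end [627.1  25.6  59.5] jaw -175.0
```

View pics/w8.png

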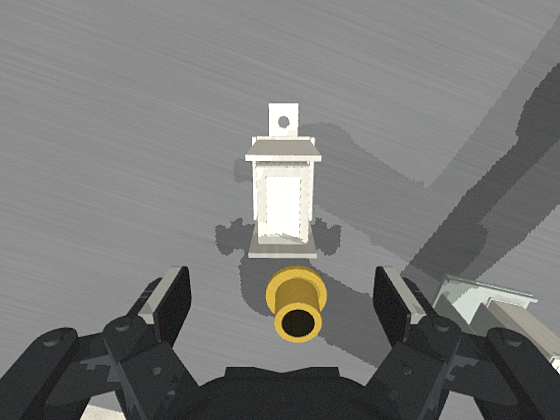

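The wrist view shows the full tin seated between the plates at (283,205), top at about 107 mm. Next, tin A.

>>> move_arm:
  deltas: "-0.52 0.75 0.11 0 0 -0.037; -1.08 1.46 0.22 0 0 -0.074; -1.79 2.06 0.34 0 0 -0.11; -2 1.86 0.34 0 0 -0.111; -2.2 1.62 0.33 0 0 -0.111; -2.36 1.37 0.34 0 0 -0.11; -2.5 1.1 0.34 0 0 -0.111; -2.6 0.81 0.34 0 0 -0.111; -2.68 0.53 0.34 0 0 -0.11; -2.72 0.22 0.33 0 0 -0.111; -2.73 -0.08 0.34 0 0 -0.111; -2.7 -0.38 0.34 0 0 -0.11"

```text
clock: 28.45
position: [617.2, 1.2, 161.2]
ee_rot: [-0.7, 0.714, 0.001, -0.001]
contact_force: [-0.3, -0.5, 0.6]
gripper_width: 85.3
```

>>> move_arm:
  deltas: "-1.77 -0.45 0.22 0 0 -0.074; -0.86 -0.28 0.11 0 0 -0.037; 0 0 0 0 0 0; 0 0 0 0 0 0; 0 0 0 0 0 0"

```text
clock: 29.08
position: [625.6, 25.5, 160.7]
ee_rot: [0.736, -0.676, 0.0, -0.001]
contact_force: [0.6, -0.6, 0.5]
gripper_width: 85.3
```

```bash
python3 - <<'E'
from h import *
s=telemetry.read_state(); print(s["clock"],np.round(s["position"],1),np.round(s["contact_force"],1),np.round(s["joints"],2))
e=plan((627.1,25.6,59.5),4.95,8,ramp=2)
E
```

```text
29.075 [625.6  25.5 160.7] [ 0.6 -0.6  0.5] [ 0.3   0.44 -0.09 -0.   -1.04 -0.21]
0 -0.01 0.56 0 0 0; 0 -0.01 1.13 0 0 0; 0 -0.02 1.68 -0.001 0 -0.001; 0 -0.03 1.69 0 0 0; 0 -0.02 1.69 0 0 0; 0 -0.03 1.68 -0.001 0 0; 0.01 -0.01 1.13 0 0 0; 0 -0.01 0.56 0 0 -0.001
end [627.1  25.6  59.5] jaw -175.0
```

>>> move_arm:
  deltas: "0 -0.02 0.56 0 0 0; 0 -0.02 1.13 0 0 0; 0 -0.02 1.68 0 0 0; 0 -0.02 1.69 0 0 0; 0 -0.02 1.69 0 0 0; 0 0 1.68 0 0 0; 0 0 1.13 0 0 0; 0 0 0.56 0 0 0; 0 0 0 0 0 0"

```text
clock: 30.2
position: [626.9, 26.3, 59.2]
ee_rot: [0.737, -0.676, 0.0, -0.001]
contact_force: [0.1, 0.1, 0.2]
gripper_width: 85.3
```

>>> move_arm:
  deltas: "0 0 0 0 0 0; 0 0 0 0 0 0; 0 0 0 0 0 0; 0 0 0 0 0 0; 0 0 0 0 0 0; 0 0 0 0 0 0"
  grip: 4

```text
clock: 30.95
position: [627.4, 26.5, 60.3]
ee_rot: [0.737, -0.676, 0.001, -0.001]
contact_force: [-2.5, 0.1, 5.2]
gripper_width: 63.8
```

>>> move_arm:
  deltas: "0 0 -0.5 0 0 0; 0 0 -1.5 0 0 0; 0 0 -2.5 0 0 0; 0 0 -3 0 0 0; 0 0 -3 0 0 0; 0 0 -2 0 0 0; 0 0 -0.8 0 0 0; 0 0 0 0 0 0; 0 0 0 0 0 0"

```text
clock: 32.08
position: [626.0, 26.2, 191.1]
ee_rot: [0.737, -0.676, -0.0, 0.0]
contact_force: [0.9, -0.3, -0.7]
gripper_width: 63.1
```

```bash
python3 - <<'E'
from h import *
s=telemetry.read_state(); print(s["clock"],np.round(s["position"],1),np.round(s["contact_force"],1),np.round(s["joints"],2))
e=plan((521.6,277,190),30,12,ramp=2)
e=plan((521.6,277,68),30,8,start=e,ramp=2)
E
```

```text
32.075 [626.   26.2 191.1] [ 0.9 -0.3 -0.7] [ 0.3   0.42 -0.05 -0.   -1.11 -0.21]
-0.86 0.27 0 0 0 -0.015; -1.74 0.53 0.01 0 0 -0.029; -2.62 0.71 0.02 0 0 -0.044; -2.65 0.59 0.01 0 0 -0.043; -2.67 0.48 0.01 0 0 -0.044; -2.7 0.36 0.01 0 0 -0.044; -2.7 0.25 0.02 0 0 -0.044; -2.72 0.12 0.01 0 0 -0.043; -2.71 0.01 0.01 0 0 -0.044; -2.72 -0.12 0.02 0 0.001 -0.044; -1.8 -0.15 0 0 0 -0.029; -0.9 -0.1 0.01 0 0 -0.015
end [521.6 277.  190. ] jaw -150.0
0 0 0.68 0 0 0; 0 0 1.35 0 0 0; 0 0 2.04 0 0 0; 0 0 2.03 0 0 0; 0 -0.01 2.03 0 0 0; -0.01 0 2.03 0 0 0; 0 0 1.36 0 0 0; 0 0 0.68 0 0 0
end [521.6 277.   68. ] jaw -150.0
```

>>> move_arm:
  deltas: "-0.86 0.27 0 0 0 -0.015; -1.74 0.53 0.01 0 0 -0.029; -2.62 0.71 0.02 0 0 -0.044; -2.65 0.59 0.01 0 0 -0.043; -2.67 0.48 0.01 0 0 -0.044; -2.7 0.36 0.01 0 0 -0.044; -2.7 0.25 0.02 0 0 -0.044; -2.72 0.12 0.01 0 0 -0.043; -2.71 0.01 0.01 0 0 -0.044; -2.72 -0.12 0.02 0 0 -0.044; -1.8 -0.15 0 0 0 -0.029; -0.9 -0.1 0.01 0 0 -0.015"

```text
clock: 33.58
position: [521.5, 278.2, 191.0]
ee_rot: [0.867, -0.499, 0.001, -0.001]
contact_force: [0.1, -0.2, -2.5]
gripper_width: 63.8
```

>>> move_arm:
  deltas: "0 0 0 0 0 0; 0 0 0.68 0 0 0; 0 0 1.35 0 0 0; 0 0 2.04 0 0 0; 0 0 2.03 0 0 0; 0 0 2.03 0 0 0; 0 0 2.03 0 0 0; 0 0 1.36 0 0 0; 0 0 0.6 0 0 0; 0 0 0 0 0 0; 0 0 0 0 0 0"

```text
clock: 34.95
position: [523.0, 277.5, 70.6]
ee_rot: [0.866, -0.5, 0.001, -0.002]
contact_force: [0.4, 0.0, -1.8]
gripper_width: 63.1
```

```bash
python3 - <<'E'
from h import *
s=telemetry.read_state(); print(s["clock"],np.round(s["position"],1),np.round(s["contact_force"],1),np.round(s["joints"],2))
im=eyes.get_image("scene"); cv2.imwrite("pics/s9.png",cv2.resize(im["pixels"][80:300,260:560],None,fx=2,fy=2))
E
```

```text
34.95 [523.  277.5  70.6] [ 0.4  0.  -1.8] [ 0.76  0.49 -0.28  0.   -0.8  -0.24]
```

View pics/s9.png

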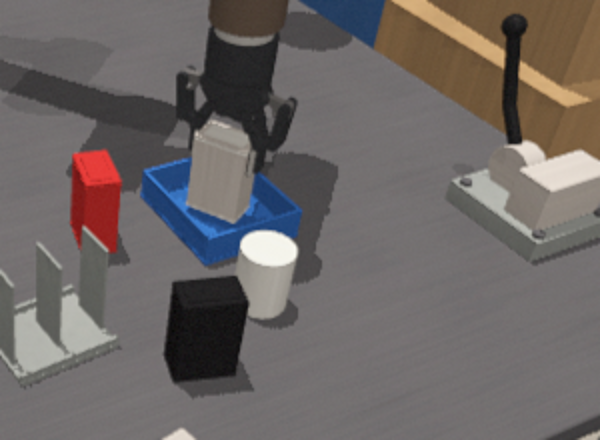

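The empty tin hangs over the tray, at (222,180) in this crop. The expected touchdown TCP height is about 59, so I'll lower it gently.

>>> move_arm:
  deltas: "0 0 0.4 0 0 0; 0 0 0.4 0 0 0; 0 0 0.15 0 0 0; 0 0 0.1 0 0 0; 0 0 0.05 0 0 0; 0 0 0 0 0 0; 0 0 0 0 0 0"

```text
clock: 35.88
position: [522.4, 277.0, 59.3]
ee_rot: [0.866, -0.5, 0.001, -0.001]
contact_force: [-3.0, -0.6, 4.0]
gripper_width: 63.4
```

Contact at +4 N. Release and rise.

>>> move_arm:
  deltas: "0 0 0 0 0 0; 0 0 0 0 0 0; 0 0 0 0 0 0; 0 0 0 0 0 0; 0 0 -0.5 0 0 0; 0 0 -1.5 0 0 0; 0 0 -3 0 0 0; 0 0 -4 0 0 0; 0 0 -4.5 0 0 0; 0 0 -4 0 0 0; 0 0 -2 0 0 0; 0 0 0 0 0 0"
  grip: 8.54

```text
clock: 37.38
position: [522.8, 277.5, 256.9]
ee_rot: [0.866, -0.5, 0.002, -0.004]
contact_force: [0.1, 0.1, -0.3]
gripper_width: 85.2
```

```bash
python3 - <<'E'
from h import *
s=telemetry.read_state(); print(s["clock"],np.round(s["position"],1),np.round(s["contact_force"],1),np.round(s["gripper_width"],1))
im=eyes.get_image("wrist"); W=cloud(im); cv2.imwrite("pics/w10.png",im["pixels"])
p=W.reshape(-1,3); q=p[(p[:,2]>95)&(p[:,2]<112)&(abs(p[:,0]-522)<50)&(abs(p[:,1]-277)<50)]
print("A",len(q),np.percentile(q[:,2],[5,50,95]),cv2.minAreaRect(q[:,:2].astype(np.float32)))
im=eyes.get_image("scene"); cv2.imwrite("pics/s10.png",im["pixels"])
im=eyes.get_image("top"); cv2.imwrite("pics/t10.png",im["pixels"]); W=cloud(im)
p=W[205:295,405:480].reshape(-1,3); q=p[(p[:,2]>100)&(p[:,2]<109.5)]
print("B",len(q),np.percentile(q[:,2],[5,50,95]),cv2.minAreaRect(q[:,:2].astype(np.float32)))
for t in["bar_stub","bushing"]: print(t,[(round(d["p"],2),np.round(d["point"],0)) for d in eyes.boxes_of(im,t)])
E
```

```text
37.375 [522.8 277.5 256.9] [ 0.1  0.1 -0.3] 85.2
A 2822 [101.97637782 103.83622772 105.24141862] ((521.0430297851562, 274.65765380859375), (65.35917663574219, 40.74652099609375), 30.109434127807617)
B 844 [103.12265919 106.35658852 108.64818452] ((535.5025634765625, -285.78204345703125), (82.01947021484375, 53.185546875), 19.137012481689453)
bar_stub [(0.7, array([669., 226.,  77.]))]
bushing [(0.79, array([ 664., -217.,   52.]))]
```

View pics/s10.png

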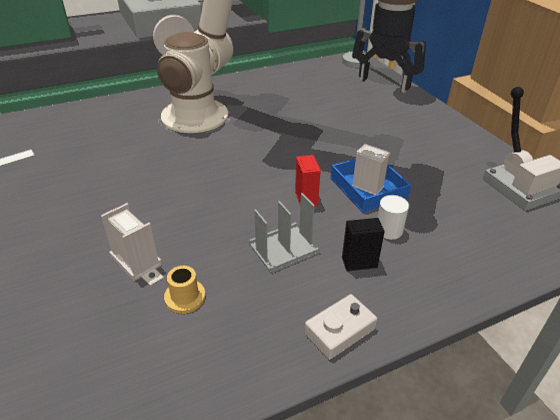

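View pics/t10.png

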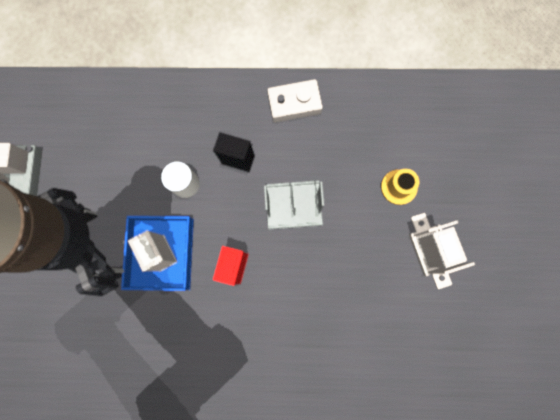

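View pics/w10.png

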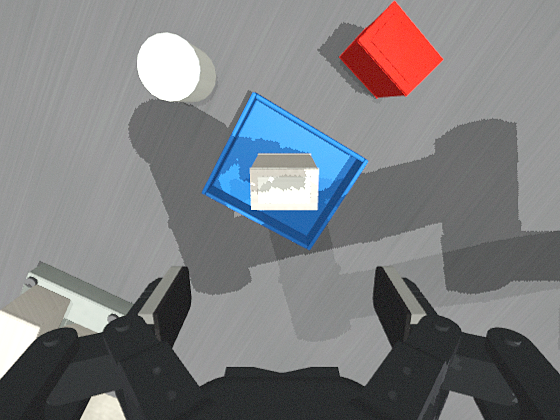

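Everything is in place. The scene view shows the full tin in the holder at (130,240) and the empty tin upright in the tray at (370,170). The rack is empty and the bystanders have not moved.

```bash
python3 -c "
from h import *
print(arm.job_done())"
```

```text
the job is handed in; nothing more can be done
None
```

The full tin stands in the holder and the empty tin stands on the tray floor. I handed the job in at about 37.5 s of the 69 s allowed.

- **Weighing:** Lifted, tin A read about 1.3–2.4 N and tin B about 6–6.6 N, so A is empty and B is full. I set A back in its bay so that B could go first.
- **Full tin (B):** I put it down on the clear bench, took it again by its broad sides and lowered it into the holder. The force went from −4.9 to +5.4 N on touching the floor, and its top is at about 106–107 mm, against 106 mm expected when fully seated.
- **Empty tin (A):** I took it from the rack again and stood it in the tray. The wrist camera put it upright at (521, 275), turned 30°, with its top at 104 mm against 105 mm expected.
- **Last checks:** The gripper was open and clear at TCP height 257 mm, with the force at about zero. The bushing was within 1 mm of its first reading. The bar stub read about 6 mm off, slightly more than the network's stated 4 mm error, but the pictures show it in the same place and nothing came near it.
- **Disagreement:** The top and wrist cameras differed by 1–2 mm on the rack and holder positions, which was well inside the clearances.

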